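# Seat the bench pin on its locating stud

## Robot

A 6-joint arm with a two-finger parallel gripper is mounted at the origin on the work surface. World frame = base frame: x ahead of the robot, y to its left, z up, the work surface at z = 0. Lengths are in m, angles in rad, forces in N, time in s.
With the tool pointing down it reaches from about 0.35 to 0.925 m from the base axis. Payload 6.4 kg.
Tool frame: the origin (TCP) lies between the finger pads; the fingertips stand 22 mm ahead of it and the grasp point (between the pads) lies 3 mm ahead of it; z points along the fingers, y is the direction in which the jaws open and shut (so a half turn about z gives the same grasp; the last joint's range is limited). The gripper opens to 85 mm and grips with 20 to 120 N. Pads are 22 mm wide; open, the fingers measure 114 mm over their backs; the gripper's body (76 mm by 85 mm) begins 54 mm behind the grasp point. The pads swing forward as they close: fully open they stand 13 mm farther back than shut.
Start: joints at [-1.44, 0.245, 1.558, -0, 1.339, -0.174], TCP at [0.195, -0.62, 0.253] pointing down, gripper open.
Joint ranges: [-3.13, 3.13], [-1.02, 2.26], [0.13, 2.54], [-0.95, 4.09], [0.21, 2.88], [-2.74, 2.74]. Speed limits (rad/s): [2.57, 2.57, 3.14, 3.14, 3.14, 3.14].

## Interface

Orientations are given as a rotation vector (axis times angle).
In Python, from rig import robot, vision gives the robot as it stands. The module is installed in compiled form; this text tells all that it offers.
- The arm moves only by the tool move_arm, never from a script. Its argument "plan" is one flat list of numbers, 5 for each row, row after row: the shift along the world's x, y, z in cm, then the turn about the world's z in degrees, then the opening, from 0 (shut) to 1 (fully open). In form: [tx, ty, tz, turn, fingers, tx, ty, tz, turn, fingers, ...]. A call has exactly 10 rows; each row is the pose to reach, as a shift and turn from the pose measured when the call began; what a row does not reach only later rows make up. A row lasts 1/12 s, in which the tool goes at most 41.7 mm and 7.16 degrees, less where a joint would pass 70% of its speed; a pose out of reach is approached as far as the arm can. A call with a gripper value outside its range is refused whole. The fingers move at their own pace and stop on an object; "newtons" is the grip in N (left out, the last holds). Time passes only in rows, so rows that repeat a pose let the fingers close, or fill a call up. It gives the time, the measured TCP pose, the force and the opening at its end, in the units of the state.
- robot.state(): the state, without advancing time (a new reading comes with each control period).
- vision.camera(name): name is "side" or "top"; returns (picture, depth): 400x640x3 uint8, red, green, blue; 400x640 float32, m along the optical axis (not along the pixel's ray), 0 where there is no reading.
- vision.camera_params(name): a dict with "intrinsics" (3x3 intrinsics, pixels), "rvec" (rotation vector, rad) and "tvec" (3), from world to camera coordinates, as OpenCV has them. Camera axes: x right, y down, z forward; pixel columns grow to the right and rows downward; lengths in m; the calibration is good to about 2 mm. A picture is of the moment at which its call begins. camera_params takes no time and is no camera call.
- robot.hand_in(): hands the job in, once; it reports no verdict.
The state is a dict: "t": time; "joint_pos": joint angles; "joint_velocities": joint speeds; "joint_efforts": joint torques, N m; "position": TCP position; "eef_rot": TCP orientation; "wrist_force": force on the tool from outside, world axes, zero at the start; "ft_torque": the same for the moment, N m; "gripper_width": finger opening in m.
Only numpy, scipy, OpenCV 4.12 (cv2) and the standard library are available. Lean on these libraries where they do the work, as an engineer would, in place of code of your own. Each camera call takes 0.05 s, during which the arm holds its last target.

## Task

The jeweller's bench pin (the wooden block with the big round hole and a V notch) leans on the stud of its metal mounting plate instead of sitting on it; the plate's two scribed lines cross at the stud. Nudge the block along until its hole drops over the stud and it lies flat on the plate; slide it, do not pick it up, and leave the spare bench pin and the loupe where they are.

Things in the scene. Friction and masses are not known exactly. Their poses are not given: they have to be found in the camera images.
- bench_pin: Loose light wood block 140 x 64 x 18 mm, 0.1-0.2 kg, 32 mm through hole, V notch in one end. Origin: hole centre, underside. x: lengthwise to notched end (70 mm off; square tail at -70 mm); y across; z up. At start tilted 7 degrees: tail edge on the plate, underside on the stud, which is 29-37 mm ahead of the hole, up to 8 mm aside. Pushed at the tail it slides easily and drops over the stud.
- mount: Grey metal plate fixed to the bench, 200 x 100 x 8 mm, with a fixed upright stud, 16 mm diameter, 12 mm tall above the plate, top rim bevelled 2 mm. Hidden under the bench pin at start; two dark lines scribed across the plate's full length and width cross at the stud. Origin: on the stud's axis at bench height, 8 mm below the plate's top. x along the plate (-125 to +75 mm), y across, z up.
- spare_pin: Spare bench pin: a bystander of the same light wood, loose, 112 x 56 x 16 mm, V notch but no hole, lying flat on the bench beside the plate. Origin: near its middle, underside; x towards its notched end.
- loupe: Folding loupe: a bystander, loose, a dark knurled barrel 30 mm in diameter standing to 28 mm height on its flat 52 x 26 mm steel cover, on the bench beyond the plate's +x end. Origin: barrel axis, underside.
Mind the look-alikes: they are no part of the job. Leave any yellow look-alike of the bench_pin alone. Several things look just like the mount: the one meant starts farthest to the robot's right.

How it is judged:
By the outcome, as a careful person would: the job done as asked, in the order asked, and still so for the second after the job is handed in, with the robot touching nothing.
It also fails if it takes over 29 s, if anything falls off the work surface, if the arm or the gripper's body presses on something with over 40 N, if the wrist force passes 120 N, or if a joint passes its speed limit or range.

## Working session

There is one attempt and no reset: what is moved stays moved. The work goes in short steps, Python scripts to look and compute and a tool call to move; the robot and the scene stay as the last step left them, time stands still between calls to the robot, and variables do not carry over. Pictures are saved under pics/ and viewed, and the job is handed in when it is done.

Besides the shell and the picture viewer there is one more tool, called after "Call:" as a command line: name --argument value ..., lists and objects as JSON in quotes. move_arm: Moves the arm, as the interface text tells. Its arguments: {"type":"object","properties":{"plan":{"type":"array"},"newtons":{"type":"number"}},"required":["plan"]}

```bash
mkdir -p pics
cat > h.py <<'E'
import numpy as np,cv2
from rig import robot,vision
def snap(n,tag):
    p,d=vision.camera(n); cv2.imwrite(f'pics/{tag}.png',p[:,:,::-1]); np.savez(f'{tag}.npz',p=p,d=d); return p,d
def ray(n,uv,z):
    c=vision.camera_params(n);K=np.array(c['intrinsics']);R,_=cv2.Rodrigues(np.array(c['rvec']));t=np.array(c['tvec']).ravel()
    uv=np.atleast_2d(np.array(uv,float)); r=(np.linalg.inv(K)@np.c_[uv,np.ones(len(uv))].T).T@R
    o=-R.T@t; s=(z-o[2])/r[:,2]; return o+r*s[:,None]
def proj(n,P):
    c=vision.camera_params(n); return cv2.projectPoints(np.atleast_2d(np.array(P,float)),np.array(c['rvec']),np.array(c['tvec']),np.array(c['intrinsics']),None)[0][:,0]
def cloud(n,d):
    c=vision.camera_params(n);K=np.array(c['intrinsics']);R,_=cv2.Rodrigues(np.array(c['rvec']));t=np.array(c['tvec']).ravel()
    v,u=np.mgrid[:400,:640]; q=np.stack([(u-K[0,2])/K[0,0]*d,(v-K[1,2])/K[1,1]*d,d],-1); return (q-t)@R
E
python3 - <<'E'
from h import *
snap('top','top0');snap('side','side0')
s=robot.state();print(s)
for n in('top','side'):print(vision.camera_params(n))
E
```

```text
{'t': 0.1, 'joint_pos': array([-1.44009210e+00,  2.45749276e-01,  1.55887373e+00,  2.66051193e-05,
        1.33868269e+00, -1.74136718e-01]), 'joint_velocities': array([-0.001172  , -0.00139963, -0.00341832, -0.00041099,  0.00014625,
        0.00151347]), 'joint_efforts': array([-5.85596331e-05, -4.30668747e+01, -3.27130795e+01, -2.41141679e-04,
        2.79723710e-03,  9.31865998e-06]), 'position': array([ 0.19502111, -0.61958226,  0.25229713]), 'eef_rot': array([-3.10347974e+00, -4.76721626e-01, -9.90291948e-05]), 'wrist_force': array([-0.06147518, -0.54478621,  0.86407361]), 'ft_torque': array([0.0356653 , 0.0335936 , 0.03381009]), 'gripper_width': 0.08563371113193559}
{'intrinsics': array([[440.18542894,   0.        , 326.55414679],
       [  0.        , 440.18542894, 206.40641742],
       [  0.        ,   0.        ,   1.        ]]), 'rvec': array([ 2.18056956, -2.15572381,  0.10216676]), 'tvec': array([0.12591536, 0.54882178, 0.97957961])}
{'intrinsics': array([[470.65127121,   0.        , 323.64894991],
       [  0.        , 470.65127121, 200.53637118],
       [  0.        ,   0.        ,   1.        ]]), 'rvec': array([ 0.38669046, -2.74294247,  1.24976373]), 'tvec': array([0.55266912, 0.04774722, 1.15728479])}
```

View pics/top0.png

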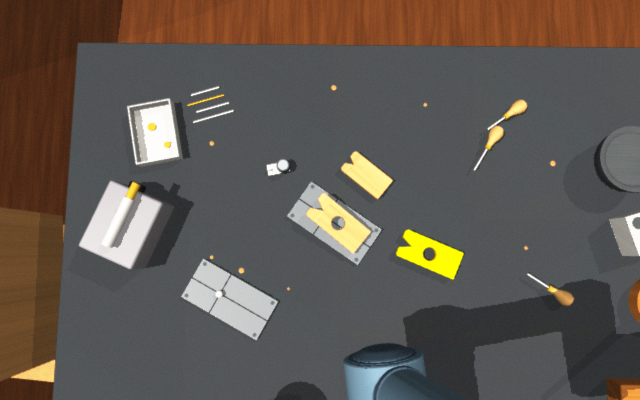

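View pics/side0.png

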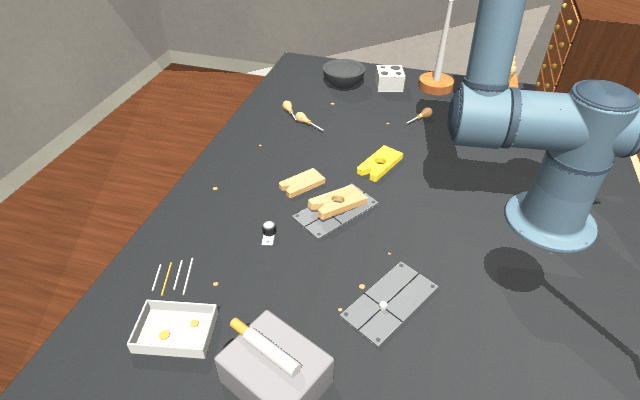

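Run:
```python
from h import *
print(proj('top',[[0,0,0],[.5,0,0],[.5,-.3,0],[.195,-.62,.25]]))
print(ray('top',[(335,223),(230,298),(430,254),(283,166),(367,175)],.01))
p=cv2.imread('pics/top0.png'); cv2.imwrite('pics/c0.png',cv2.resize(p[140:280,260:400],None,fx=4.2,fy=4.2,interpolation=cv2.INTER_CUBIC))
p=cv2.imread('pics/side0.png'); cv2.imwrite('pics/c1.png',cv2.resize(p[150:250,250:400],None,fx=5,fy=5,interpolation=cv2.INTER_CUBIC))
```

```text
[[383.13567117 453.02583528]
 [382.91281276 228.35461946]
 [511.52851207 229.82767064]
 [766.95872151 405.06265152]]
[[ 0.51063724  0.11225733  0.01      ]
 [ 0.33649666  0.35024466  0.01      ]
 [ 0.44172653 -0.10697948  0.01      ]
 [ 0.64336672  0.23577117  0.01      ]
 [ 0.62411121  0.03837522  0.01      ]]
```

View pics/c0.png

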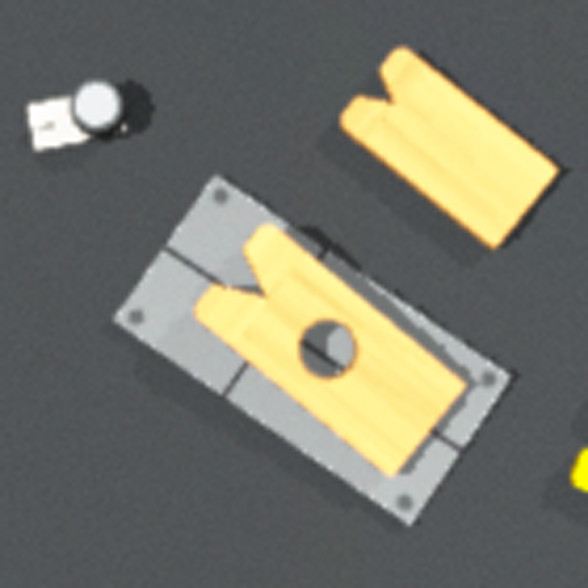

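View pics/c1.png

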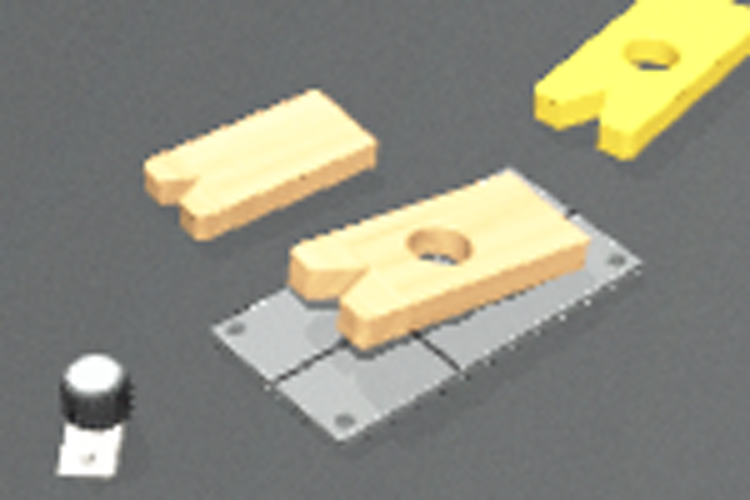

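```bash
cat > m.py <<'E'
from h import *
import sys
def pinmask(p,box):
    hsv=cv2.cvtColor(p,cv2.COLOR_RGB2HSV); m=((hsv[...,0]>12)&(hsv[...,0]<26)&(hsv[...,1]>60)&(hsv[...,1]<190)&(hsv[...,2]>120)).astype(np.uint8)
    x0,y0,x1,y1=box; b=np.zeros_like(m); b[y0:y1,x0:x1]=1; return m*b
def plate(p,box):
    hsv=cv2.cvtColor(p,cv2.COLOR_RGB2HSV); m=((hsv[...,1]<40)&(hsv[...,2]>110)).astype(np.uint8)
    x0,y0,x1,y1=box; b=np.zeros_like(m); b[y0:y1,x0:x1]=1; return m*b
E
python3 - <<'E'
from m import *
p=np.load('top0.npz')['p']
g=plate(p,(280,176,390,270)); w=pinmask(p,(298,185,375,258))
pts=np.argwhere((g|w)>0)[:,::-1].astype(np.int32)
h=cv2.convexHull(pts); q=cv2.approxPolyDP(h,4,True)[:,0]; print('plate px',q.tolist())
r=cv2.minAreaRect(ray('top',h[:,0],.008)[:,:2].astype(np.float32)*1000); print('plate',r,cv2.boxPoints(r))
h2=cv2.convexHull(np.argwhere(w>0)[:,::-1].astype(np.int32)); q=cv2.approxPolyDP(h2,3,True)[:,0]; print('pin px',q.tolist())
r=cv2.minAreaRect(h2[:,0].astype(np.float32));print(r)
# hand-picked from crop
f=lambda a:[(260+x/4.2-.38,140+y/4.2-.38) for x,y in a]
print('lines',ray('top',f([(167,248),(460,452),(325,245),(227,394)]),.008)[:,:2]*1000)
print('tailtop',ray('top',f([(466,384),(393,476)]),.026)[:,:2]*1000,'hole',ray('top',f([(328,349)]),.0345)[:,:2]*1000)
print('notch tips',ray('top',f([(268,225),(248,245),(210,288),(197,310)]),.043)[:,:2]*1000)
E
```

```text
plate px [[381, 229], [356, 264], [287, 214], [310, 182], [371, 185]]
plate ((542.0896606445312, 95.18942260742188), (201.2257537841797, 173.04385375976562), 56.066078186035156) [[414.1382    60.01242 ]
 [557.7096   -36.586952]
 [670.04114  130.36642 ]
 [526.4697   226.96579 ]]
pin px [[374, 187], [370, 232], [354, 252], [306, 215], [321, 194], [359, 185]]
((349.296630859375, 208.72581481933594), (62.756404876708984, 65.21257019042969), 39.40066146850586)
lines [[566.74474264 196.01975279]
 [455.60140914  32.81543934]
 [569.40608702 108.12723749]
 [485.98743581 161.44631938]]
tailtop [[492.22085721  31.29302863]
 [442.14177674  70.58572491]] hole [[509.83999209 106.46395734]]
notch tips [[575.72640887 139.51948165]
 [564.77468678 150.13289246]
 [541.33493687 170.19650472]
 [529.42178434 176.97649328]]
```

Candidates for the mount: the plate under the pin at top (335,223), y≈0.11, and the bare plate at (230,298), y≈0.35. The first is farthest to the right (smallest y) and carries the wooden pin, and the crop confirms it. Scribed lines put the stud near (526,136) mm. The hole is near (510,106) mm and pin yaw is about 52°, so the stud is about 33 mm ahead and 5.5 mm aside. The yellow one at (430,254) is the look-alike.

Call:
move_arm --plan '[25.3, 64.6, -8, 34, 0.35, 25.3, 64.6, -8, 34, 0.35, 25.3, 64.6, -8, 34, 0.35, 25.3, 64.6, -8, 34, 0.35, 25.3, 64.6, -8, 34, 0.35, 25.3, 64.6, -8, 34, 0.35, 25.3, 64.6, -8, 34, 0.35, 25.3, 64.6, -8, 34, 0.35, 25.3, 64.6, -8, 34, 0.35, 25.3, 64.6, -8, 34, 0.35]'

```text
t: 0.93
position: [0.3459, -0.2326, 0.2045]
eef_rot: [-2.829, -1.362, 0.001]
wrist_force: [1.5, 0.7, -0.7]
gripper_width: 0.03
```

Call:
move_arm --plan '[10.2, 25.9, -6, 0.4, 0.35, 10.2, 25.9, -6, 0.4, 0.35, 10.2, 25.9, -6, 0.4, 0.35, 10.2, 25.9, -6, 0.4, 0.35, 10.2, 25.9, -6, 0.4, 0.35, 10.2, 25.9, -6, 0.4, 0.35, 10.2, 25.9, -6, 0.4, 0.35, 10.2, 25.9, -6, 0.4, 0.35, 10.2, 25.9, -6, 0.4, 0.35, 10.2, 25.9, -6, 0.4, 0.35]'

```text
t: 1.77
position: [0.4476, 0.0263, 0.1443]
eef_rot: [-2.824, -1.373, 0.002]
wrist_force: [-0.1, -0.5, -0.5]
gripper_width: 0.0293
```

Run:
```python
from h import *
snap('side','side1');s=robot.state();print(s['t'],s['position'],s['eef_rot'],s['wrist_force'])
p=cv2.imread('pics/side1.png'); cv2.imwrite('pics/c2.png',cv2.resize(p[100:260,250:450],None,fx=3.75,fy=3.75,interpolation=cv2.INTER_CUBIC))
d=s['position'];P=[d,d-[0,0,.022]];print(proj('side',P))
```

```text
1.8167 [0.44775613 0.02569845 0.1445502 ] [-2.82506347e+00 -1.37064602e+00  7.81127434e-04] [ 0.81838416 -0.61849792  0.35950975]
[[372.08990875 147.02208494]
 [371.37124142 154.50398674]]
```

View pics/c2.png

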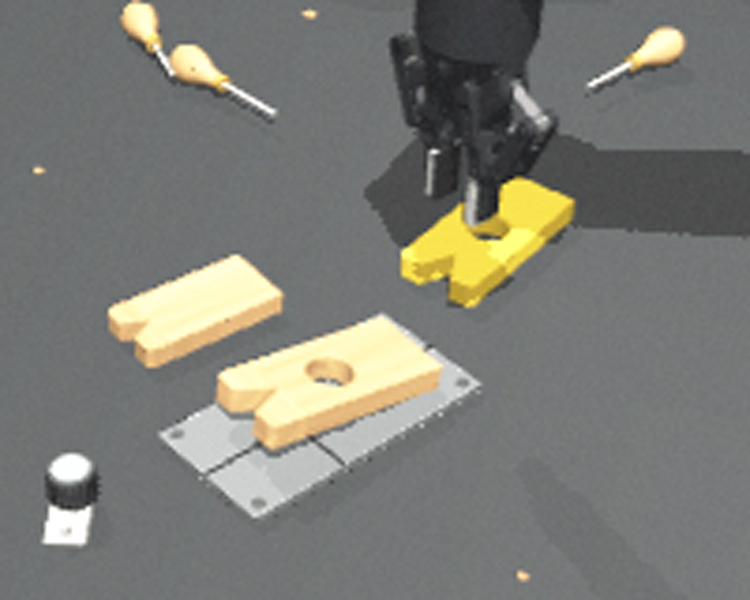

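The two fingers hang over the space behind the tail, with tips at about crop (435,193) and (478,222). That matches the calibration, so I descend.

Call:
move_arm --plan '[0, 0, -3, 0, 0.35, 0, 0, -6, 0, 0.35, 0, 0, -8, 0, 0.35, 0, 0, -9, 0, 0.35, 0, 0, -9.7, 0, 0.35, 0, 0, -10.2, 0, 0.35, 0, 0, -10.6, 0, 0.35, 0, 0, -10.7, 0, 0.35, 0, 0, -10.7, 0, 0.35, 0, 0, -10.7, 0, 0.35]'

```text
t: 2.65
position: [0.4484, 0.0256, 0.0383]
eef_rot: [-2.826, -1.371, -0.001]
wrist_force: [-0.0, -0.2, 1.1]
gripper_width: 0.03
```

Run:
```python
from h import *
snap('side','side2');snap('top','top2');s=robot.state();print(s['t'],s['position'],s['eef_rot'],s['wrist_force'])
p=cv2.imread('pics/side2.png'); a=cv2.resize(p[140:250,270:410],(700,550),interpolation=cv2.INTER_CUBIC);cv2.imwrite('pics/c3.png',a)
p=cv2.imread('pics/top2.png'); cv2.imwrite('pics/c3t.png',cv2.resize(p[140:280,260:400],None,fx=4.2,fy=4.2,interpolation=cv2.INTER_CUBIC))
```

```text
2.75 [0.44828336 0.02568132 0.03818676] [-2.82568533e+00 -1.37125933e+00 -9.57340458e-04] [-1.11985734  0.10985881  0.92336014]
```

View pics/c3.png

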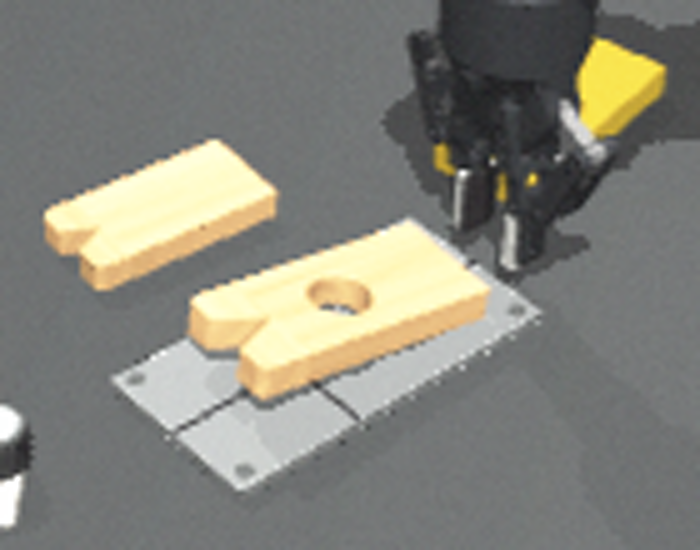

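View pics/c3t.png

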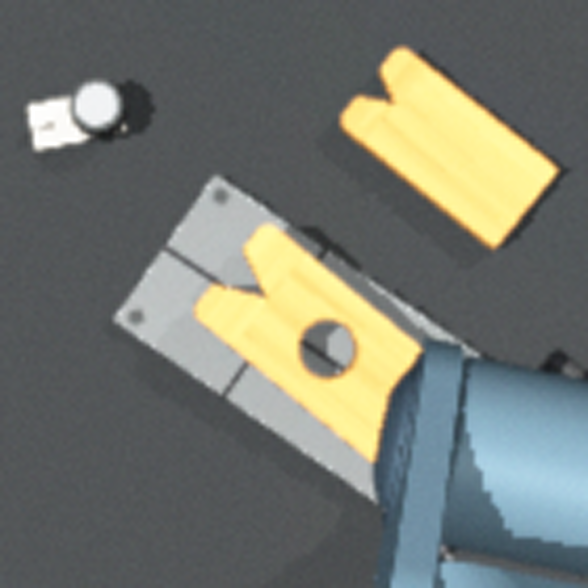

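Nothing has shifted. The side view shows the fingers just behind the tail (crop 460–520, 170–270), and the top view still shows the hole at crop (328,349). I close the gap and start pushing.

Call:
move_arm --plan '[0.4, 0.5, -0.1, 0, 0.35, 0.7, 0.9, -0.2, 0, 0.35, 0.9, 1.2, -0.2, 0, 0.35, 1.1, 1.4, -0.2, 0, 0.35, 1.2, 1.6, -0.2, 0, 0.35, 1.3, 1.8, -0.2, 0, 0.35, 1.4, 2.0, -0.2, 0, 0.35, 1.5, 2.2, -0.2, 0, 0.35, 1.6, 2.4, -0.2, 0, 0.35, 1.6, 2.4, -0.2, 0, 0.35]'

```text
t: 3.58
position: [0.4644, 0.05, 0.0362]
eef_rot: [-2.825, -1.371, -0.001]
wrist_force: [-0.3, 0.4, 0.1]
gripper_width: 0.0298
```

```bash
cat > look.py <<'E'
from h import *
import sys
k=sys.argv[1]
snap('side','side'+k);snap('top','top'+k);s=robot.state();print(s['t'],s['position'],s['wrist_force'])
a=cv2.resize(cv2.imread(f'pics/side{k}.png')[150:250,280:380],(400,400),interpolation=cv2.INTER_CUBIC)
b=cv2.resize(cv2.imread(f'pics/top{k}.png')[170:270,280:380],(400,400),interpolation=cv2.INTER_CUBIC)
cv2.imwrite(f'pics/l{k}.png',np.hstack([a,b]))
E
python3 look.py 3
```

```text
3.6833 [0.46432968 0.04980899 0.03618115] [ 0.63130618 -0.26099574 -1.14160185]
```

View pics/l3.png

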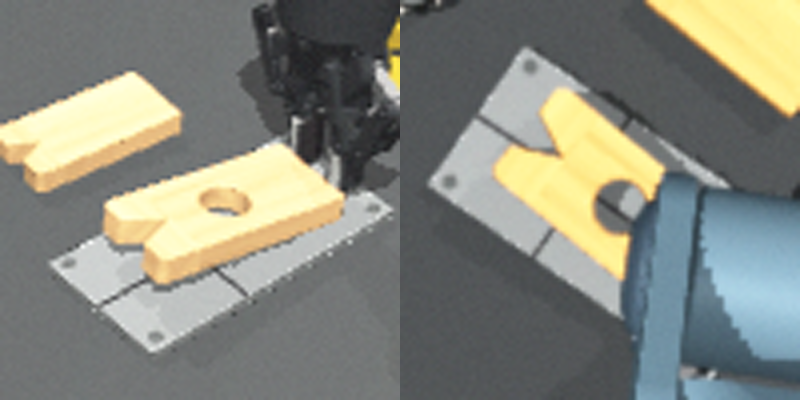

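```bash
cat > hole.py <<'E'
from m import *
def meas(k,zt=.0345):
    p=np.load(f'side{k}.npz')['p']; w=pinmask(p,(295,170,380,235)); 
    n,l,st,_=cv2.connectedComponentsWithStats(w); i=1+np.argmax(st[1:,4]); w=(l==i).astype(np.uint8)
    q=cv2.approxPolyDP(cv2.convexHull(np.argwhere(w>0)[:,::-1].astype(np.int32)),2,True)[:,0]
    print(k,st[i],q.tolist())
import sys
for k in sys.argv[1:]: meas(k)
E
python3 hole.py 0 2 3
python3 - <<'E'
from h import *
print(ray('side',[(337.6-.4,198.6),(335.9,200.1)],.0345)*1000)
print(ray('side',[(322.6,219.2),(320.9,220.9)],.026)*1000)
E
```

```text
0 [307 198  61  22 396] [[367, 198], [364, 204], [324, 219], [307, 206], [308, 200]]
2 [307 198  61  22 391] [[367, 198], [364, 204], [323, 219], [307, 206], [308, 200]]
3 [306 197  60  24 395] [[365, 198], [363, 205], [322, 220], [317, 219], [306, 207], [306, 201]]
[[509.36847821 109.02544791  34.5       ]
 [511.01480575 115.36279903  34.5       ]]
[[526.03945266 181.30072918  26.        ]
 [528.28790743 188.0332113   26.        ]]
```

Call:
move_arm --plan '[0.1, 0.2, 0, 0, 0.35, 0.2, 0.4, 0, 0, 0.35, 0.3, 0.6, 0, 0, 0.35, 0.4, 0.8, 0, 0, 0.35, 0.5, 1.0, 0, 0, 0.35, 0.6, 1.2, 0, 0, 0.35, 0.7, 1.4, 0, 0, 0.35, 0.8, 1.6, 0, 0, 0.35, 0.9, 1.7, 0, 0, 0.35, 0.9, 1.7, 0, 0, 0.35]'

```text
t: 4.52
position: [0.4736, 0.0671, 0.0363]
eef_rot: [-2.825, -1.372, -0.002]
wrist_force: [-0.9, -0.0, -0.3]
gripper_width: 0.0303
```

```bash
python3 look.py 4; python3 hole.py 4
```

```text
4.6167 [0.47343012 0.06690243 0.03619065] [-0.39156328 -0.16147228  0.22553197]
4 [310 201  51  29 303] [[360, 202], [359, 208], [317, 229], [310, 226], [310, 221]]
```

View pics/l4.png

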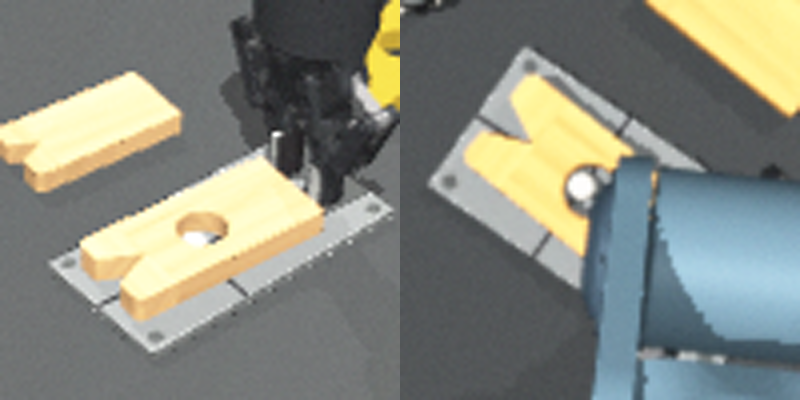

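The stud is now visible in the hole and the block looks flat. I back off and lift away to check.

Call:
move_arm --plan '[-0.6, -0.8, 0, 0, 0.35, -1.2, -1.6, 0, 0, 0.35, -1.8, -2.3, 0, 0, 0.35, -1.8, -2.3, 1, 0, 0.35, -1.8, -2.3, 3, 0, 0.35, -1.8, -4, 6, 0, 0.35, -1.8, -7, 9, 0, 0.35, -1.8, -11, 11, 0, 0.35, -1.8, -15, 12, 0, 0.35, -1.8, -19, 12, 0, 0.35]'

```text
t: 5.45
position: [0.4567, -0.1241, 0.1604]
eef_rot: [2.821, 1.371, 0.009]
wrist_force: [1.6, -0.8, -0.1]
gripper_width: 0.0297
```

```bash
python3 look.py 5
python3 - <<'E'
from h import *
d=np.load('top5.npz')['d']; p=np.load('top5.npz')['p']
from m import pinmask
C=cloud('top',d); w=pinmask(p,(285,180,360,262))
w=cv2.erode(w,np.ones((3,3))); P=C[w>0]; P=P[(P[:,2]>.01)&(P[:,2]<.06)]
A=np.c_[P[:,:2]-P[:,:2].mean(0),np.ones(len(P))]; c=np.linalg.lstsq(A,P[:,2],rcond=None)[0]
print(len(P),'mean z',c[2],'tilt deg',np.degrees(np.hypot(*c[:2])))
d=np.load('top0.npz')['d'];p=np.load('top0.npz')['p'];C=cloud('top',d);w=cv2.erode(pinmask(p,(298,190,375,258)),np.ones((3,3)));n,l,st,_=cv2.connectedComponentsWithStats(w);print(st)
w=l==1+np.argmax(st[1:,4]);P=C[w];A=np.c_[P[:,:2]-P[:,:2].mean(0),np.ones(len(P))]; c=np.linalg.lstsq(A,P[:,2],rcond=None)[0];print('start',c[2],np.degrees(np.hypot(*c[:2])))
E
```

```text
5.55 [ 0.45618215 -0.12710924  0.15887482] [0.08714343 0.27686207 0.30888931]
173 mean z 0.026349388695664312 tilt deg 1.07089298638623
[[     0      0    640    400 255917]
 [   326    213      7      5     10]
 [   341    214      4      4      7]
 [   344    224     21     17     59]
 [   329    226      3      3      5]
 [   333    229      1      1      1]
 [   336    230      1      1      1]]
start 0.029706948815103863 18.569977712405414
```

View pics/l5.png

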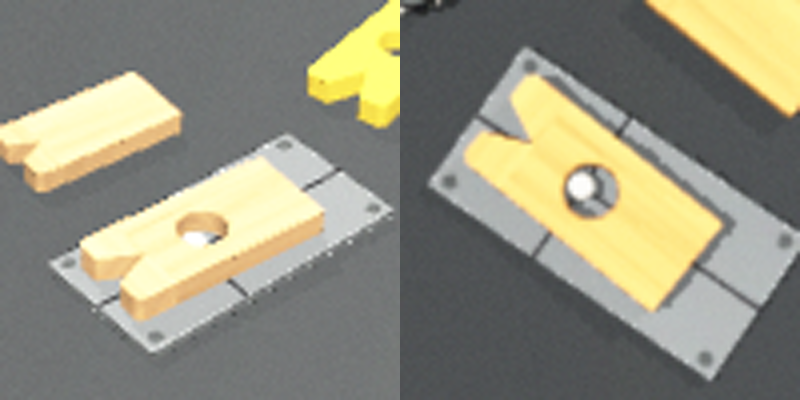

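View pics/top5.png

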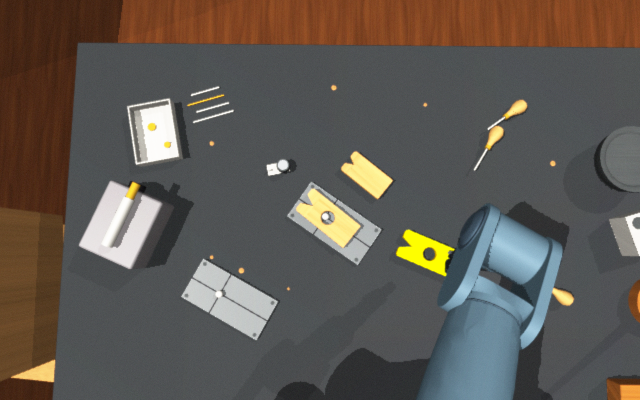

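Run:
```python
from h import *
for n,poly in(('top',[(311,191),(318,192),(358,226),(344,245),(300,212),(298,207)]),('side',[(303,209),(309,206),(346,191),(358,202),(314,221)])):
    d=np.load(f'{n}5.npz')['d'];m=np.zeros((400,640),np.uint8);cv2.fillPoly(m,[np.array(poly)],1);m=cv2.erode(m,np.ones((3,3)))
    P=cloud(n,d)[m>0];P=P[abs(P[:,2]-.026)<.012]
    u=np.array([.618,.786]);a=(P[:,:2]-[.526,.136])
    X=np.c_[a@u,a@[-u[1],u[0]],np.ones(len(P))]
    k=np.ones(len(P),bool)
    for _ in range(5):
        c=np.linalg.lstsq(X[k],P[k,2],rcond=None)[0];r=P[:,2]-X@c;k=abs(r)<2.5*np.std(r[k])
    print(n,k.sum(),c[2],np.degrees(c[:2]),'std',r[k].std())
```

```text
top 1099 0.026321847762896988 [-0.02907258 -0.14106414] std 0.0017203390346191233
side 508 0.02454384185743061 [0.11201193 0.10247324] std 0.0013661824239391144
```

The block is flat: tilt is about 0.1° and its top is at 25–26 mm, against an expected 26 mm. The bystanders are where they were and the arm is clear, so I hand in.

```bash
python3 -c "
from rig import robot
print(robot.hand_in())"
```

```text
the job is handed in; nothing more can be done
None
```

The bench pin's hole has dropped over the stud of its own plate and the block lies flat. I slid it there by pushing its tail with two slightly open fingers, without picking it up, and handed in at about 5.6 s.

- **Flatness:** plane fits to the depth from both cameras give a tilt of about 0.1°. The block's top is at 26.3 mm from the top camera and 24.5 mm from the side camera, against an expected 26 mm. That difference is within the 2 mm calibration.
- **Position:** both final pictures show the stud inside the hole, with clearance all round in the top view; it sits towards the notch side rather than centred.
- **Bystanders:** the spare pin, the loupe, the yellow look-alike and the other plate look unmoved in the pictures. I did not measure them separately. The arm stood clear of everything, with wrist force near zero.
- **Checks that disagreed:** the first automatic outline fit of the plate and pin was wrong because it merged the spare pin with them, so I used points picked along the scribed lines instead. A first tilt fit on a small colour mask read 1.1° after the drop, and the same kind of fit gave an unreliable value for the starting tilt. The fuller fits above replaced them.

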